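# Build up the stacking pots on their stand

### The job

Put the stacking storage pots away on their dark steel stand, from the bottom up and one at a time: the tall blue pot in the stand, the orange pot on the blue one, the short white pot on the orange one, and last the wooden lid on the white pot. Each must sit fully down and level, with its foot inside the rim below it. Leave the low food tin where it stands.

Things in the scene. Friction and masses are not known exactly. Their poses are not given: they have to be found in the camera images.
- stand_top (a point): dark steel round stand, 83 mm across and 14 mm high, fixed to the worktop, with a round recess in its top, 57 mm across and 8 mm deep. Point: the centre of the stand at the level of its top face, 14 mm above the worktop; z up.
- blue_pot_centre (a point): Tallest pot: blue open round pot, straight walls, 64 mm high over all, 62 mm across outside, 57 mm inside the rim, loose, 0.08 to 0.19 kg. Under it a grey foot, 5 mm high, 44 mm across (48 at its root), drops inside the rim or recess below, whose edge then carries the pot. Point: its centre, 32 mm above its underside; z up along its axis. Grip across its upper half, to keep the fingers off the pot below.
- orange_pot_centre (a point): Middle pot: orange open round pot, straight walls, 52 mm high over all, 62 mm across outside, 57 mm inside the rim, loose, 0.08 to 0.19 kg. Under it a grey foot, 5 mm high, 44 mm across (48 at its root), drops inside the rim or recess below, whose edge then carries the pot. Point: its centre, 26 mm above its underside; z up along its axis. Grip across its upper half, to keep the fingers off the pot below.
- white_pot_centre (a point): Shortest pot: white open round pot, straight walls, 40 mm high over all, 62 mm across outside, 57 mm inside the rim, loose, 0.08 to 0.19 kg. Under it a grey foot, 5 mm high, 44 mm across (48 at its root), drops inside the rim or recess below, whose edge then carries the pot. Point: its centre, 20 mm above its underside; z up along its axis. Grip across its upper half, to keep the fingers off the pot below.
- pot_lid_centre (a point): wooden lid, 41 mm high over all, loose, about 0.1 kg, right way up: dark disc 62 mm across (5 to 13 mm above its underside), pale knob on top (13 to 41 mm above it, 20 mm across, 24 mm near the top). Under it a grey foot, 5 mm high, 44 mm across (48 at its root), drops inside a pot's rim; the disc then rests on the rim. Point: its centre, 20.5 mm above its underside; z up along its axis.
- food_tin_centre (a point): low round food tin with a yellowish label, 86 mm across and 40 mm high, a loose bystander that stays where it is. This point is its centre, 20 mm above its underside; z up.
Things that resemble listed ones, but are neither listed nor needed, are in the scene too. Leave any pink, turquoise or yellow look-alike of the part that bears orange_pot_centre alone.

How it is judged:
On the way, in this order (a step that is already met when the one before it is completed fails the run):
1. the blue pot is seated in the stand (horizontal distance between blue_pot_centre and stand_top below 0.008 m and z of blue_pot_centre in the frame of stand_top between 0.024 and 0.03 m and angle between blue_pot_centre's own z axis and vertical below 0.08 rad), for 0.2 s.
2. the orange pot is seated on the blue pot, which is still in the stand (all of step 1 and horizontal distance between orange_pot_centre and blue_pot_centre below 0.008 m and z of orange_pot_centre in the frame of blue_pot_centre between 0.05 and 0.056 m and angle between orange_pot_centre's own z axis and vertical below 0.08 rad), for 0.2 s.
3. the white pot is seated on the orange pot, the pots below still seated (all of step 2 and horizontal distance between white_pot_centre and orange_pot_centre below 0.008 m and z of white_pot_centre in the frame of orange_pot_centre between 0.038 and 0.044 m and angle between white_pot_centre's own z axis and vertical below 0.08 rad), for 0.2 s.
4. the lid is seated on the white pot, all three pots still seated (all of step 3 and horizontal distance between pot_lid_centre and white_pot_centre below 0.008 m and z of pot_lid_centre in the frame of white_pot_centre between 0.0325 and 0.0385 m and angle between pot_lid_centre's own z axis and vertical below 0.08 rad), for 0.2 s.
At the end, for the whole second after the job is handed in: From the bottom: stand, blue pot, orange pot, white pot, lid; each centred on the one below within 8 mm, fully down within 3 mm, upright within 0.08 rad, and at rest (all of step 4 and linear speed of each of blue_pot, orange_pot, white_pot, pot_lid below 0.02 m/s); the robot touches nothing.
It fails at once if the food tin is moved by more than 30 mm (distance of food_tin_centre from where it was at the start of the episode above 0.03 m).
It also fails if it takes over 99 s, if anything falls off the work surface, if the arm or the gripper's body presses on something with over 40 N, if the wrist force passes 120 N, or if a joint passes its speed limit or range.

### The arm

A 6-joint arm with a two-finger parallel gripper is mounted at the origin on a cart in front of the work surface, level with it; the furniture and walls round the work are solid. World frame = base frame: x ahead of the robot, y to its left, z up, the work surface at z = 0. Lengths are in m, angles in rad, forces in N, time in s.
With the tool pointing down it reaches from about 0.35 to 0.85 m from the base axis. Payload 8.1 kg.
Tool frame: the origin (TCP) lies at the centre of the arm's flange, where the gripper is bolted on; the fingertips stand 186 mm ahead of it and the grasp point (between the pads) lies 167 mm ahead of it; z points along the fingers, y is the line along which they close (so a half turn about z gives the same grasp; the last joint's range is limited). The gripper opens to 93 mm and grips with 3 to 60 N. Pads are 15 mm wide; open, the fingers measure 128 mm over their backs; the gripper's body (75 mm by 188 mm) begins 65 mm behind the grasp point.
Start: joints at [-1.228, 0.13, 1.488, -0, 1.523, -0.085], TCP at [0.249, -0.546, 0.405] pointing down, gripper open.
Joint ranges: [-2.96, 2.96], [-0.89, 2.26], [0.02, 2.5], [-1.34, 4.48], [0, 2.73], [-2.66, 2.66]. Speed limits (rad/s): [2.39, 2.39, 2.79, 3.14, 3.14, 3.14].

### API

Orientations are given as [roll, pitch, yaw] about the fixed x, y, z axes, in that order (R = Rz(yaw) Ry(pitch) Rx(roll)).
In Python, from station import arm gives the robot as it stands.
- The arm moves only by the tool arm_command, never from a script. Its argument "motion" is a list of rows, each a list of 3 entries, a list of its own where there are three numbers: the closure in counts, from 0 (fully open) to 255 (shut), then the shift along the tool's x, y, z in mm, then the turn about the tool's z in degrees. A call has 1 to 12 rows; each row shifts and turns the commanded pose from where the row before left it, along the tool's axes as they then stand; what a row does not reach is not made up. A row lasts 1/10 s, in which the tool goes at most 50 mm and 8.59 degrees, less where a joint would pass 70% of its speed; a pose out of reach is approached as far as the arm can. A call with a gripper value outside its range is refused whole. The fingers move at their own pace and stop on an object; "grip_force" is the grip in N (left out, the last holds). Time passes only in rows, so rows that do not move let the fingers close. It gives the time, the measured TCP pose, the force, the opening and the grip force at its end, in the units of the state.
- arm.sense(): the state, without advancing time (a new reading comes with each control period).
- arm.grab_frame(name): name is "scene" or "top" or "wrist"; returns a dict with "img" (384x512x3 uint8, red, green, blue), "mtx" (3x3 intrinsics, pixels), "R" (3x3) and "t" (3): a world point X has camera coordinates R X + t. Camera axes: x right, y down, z forward; pixel columns grow to the right and rows downward; lengths in m; the calibration is good to about 2 mm. A picture is of the moment at which its call begins. There is no depth.
- arm.close_job(): hands the job in; it is judged then, once.
Trained networks look in the newest picture that a camera, given by its name, has taken for a name from the list of things; names that differ only in an ending like _2 or _b are one class to them, and where a whole thing is asked for, a point or a joint stands for the part that bears it (a point fixed in the world has none). Each returns a list of dicts, best first, with "confidence" (0 to 1); they miss things now and then, are a little off and sometimes report something else, mostly with a low value. They report only what shows in the picture. A call takes as long as a camera call. They do not tell look-alikes from the thing itself.
- arm.boxes_of(camera, query): "point" ([row, column] in pixels, amid what is visible of it).
- arm.silhouettes(camera, query): "pixels" (384x512 bool, what is visible of it) and "point" ([row, column] in pixels, amid what is visible of it).
- arm.tip_of(camera, query): "point" ([row, column] in pixels: a listed point, or the origin of a listed thing).
The state is a dict: "time_s": time; "q": joint angles; "joint_vel": joint speeds; "joint_efforts": joint torques, N m; "eef_pos": TCP position; "tool_rot": TCP orientation; "wrist_force": force on the tool from outside, world axes, zero at the start; "ft_torque": the same for the moment, N m; "width": finger opening in m; "grasp_force": force on a finger pad.
Only numpy, scipy, OpenCV 4.12 (cv2) and the standard library are available. Lean on these libraries where they do the work, as an engineer would, in place of code of your own. Each camera call takes 0.05 s, during which the arm holds its last target. There are 200 camera calls.

## Working session

There is one attempt and no reset: what is moved stays moved. The work goes in short steps, Python scripts to look and compute and a tool call to move; the robot and the scene stay as the last step left them, time stands still between calls to the robot, and variables do not carry over. Pictures are saved under pics/ and viewed, at most 14 in all, crops included, and the job is handed in when it is done.

Besides the shell and the picture viewer there is one more tool, called after ">>>" as name(argument=value, ...), one argument or row to a line, values as JSON. arm_command: Moves the arm, as the interface text tells. Its arguments: {"type":"object","properties":{"motion":{"type":"array"},"grip_force":{"type":"number"}},"required":["motion"]}

```bash
mkdir -p pics; ls
python3 - <<'E'
from station import arm
import cv2
s=arm.sense(); print({k:(v if not hasattr(v,'tolist') else [round(float(x),4) for x in __import__('numpy').ravel(v)]) for k,v in s.items()})
for n in ("scene","top"):
    f=arm.grab_frame(n); cv2.imwrite(f"pics/{n}0.png",f["img"][:,:,::-1])
    print(n,f["mtx"].tolist(),f["R"].round(4).tolist(),f["t"].round(4).tolist(), (-f["R"].T@f["t"]).round(3))
    for q in ("stand_top","blue_pot_centre","orange_pot_centre","white_pot_centre","pot_lid_centre","food_tin_centre"):
        print(q,[( [int(round(x)) for x in d["point"]],round(d["confidence"],2)) for d in arm.tip_of(n,q)])
E
```

```text
pics
{'time_s': 0.0, 'q': [-1.2284, 0.1311, 1.4893, -0.0, 1.523, -0.0854], 'joint_vel': [0.001, 0.0012, -0.0009, -0.0002, 0.0014, 0.0013], 'joint_efforts': [-0.0018, -55.9857, -49.1748, 0.0769, 0.0359, -0.0001], 'eef_pos': [0.2489, -0.5457, 0.4037], 'tool_rot': [-3.1398, -0.0001, 0.4278], 'wrist_force': [0.3636, 0.1397, 1.2043], 'ft_torque': [0.0493, 0.009, -0.0172], 'grasp_force': 0.0, 'width': 0.09269020396840723}
scene [[416.03467023402715, 0.0, 259.67571278344695], [0.0, 416.03467023402715, 191.96022834186252], [0.0, 0.0, 1.0]] [[0.7897, -0.6131, -0.0221], [-0.3065, -0.3631, -0.8799], [0.5314, 0.7017, -0.4746]] [-0.3934, 0.1741, 0.6919] [-0.004 -0.663  0.473]
stand_top [([164, 225], 0.66)]
blue_pot_centre [([198, 257], 0.88)]
orange_pot_centre [([267, 297], 0.95), ([168, 274], 0.78), ([232, 289], 0.63), ([181, 176], 0.57)]
white_pot_centre [([184, 231], 0.75)]
pot_lid_centre [([182, 304], 0.66)]
food_tin_centre []
top [[447.86385550818125, 0.0, 247.91391650793094], [0.0, 447.86385550818125, 193.1626126915317], [0.0, 0.0, 1.0]] [[0.0287, -0.9995, -0.0134], [-0.9975, -0.0277, -0.0654], [0.065, 0.0152, -0.9978]] [-0.0206, 0.4897, 1.1059] [ 0.417 -0.024  1.135]
stand_top [([171, 176], 0.58)]
blue_pot_centre [([200, 258], 0.77)]
orange_pot_centre [([237, 173], 0.85), ([216, 312], 0.79), ([242, 344], 0.75), ([154, 220], 0.62)]
white_pot_centre [([202, 209], 0.6)]
pot_lid_centre [([147, 263], 0.76)]
food_tin_centre [([171, 314], 0.91)]
```

```bash
cat > h.py <<'E'
import numpy as np
from station import arm
def to_world(f,p,z):
    """pixel [row,col] -> world point on plane z"""
    d=f["R"].T@np.linalg.solve(f["mtx"],[p[1],p[0],1.]); c=-f["R"].T@f["t"]
    return c+d*(z-c[2])/d[2]
Z=dict(stand_top=.014,blue_pot_centre=.032,orange_pot_centre=.026,white_pot_centre=.020,pot_lid_centre=.0205,food_tin_centre=.02)
E
python3 - <<'E'
from h import *
import cv2
t=arm.grab_frame("top"); s=arm.grab_frame("scene")
for n,f in(("top",t),("scene",s)):
    for q,z in Z.items():
        print(n,q,[to_world(f,d["point"],z)[:2].round(3).tolist() for d in arm.tip_of(n,q)])
    
cv2.imwrite("pics/top_c.png",cv2.resize(t["img"][100:290,110:390,::-1],(800,543),interpolation=cv2.INTER_CUBIC))
cv2.imwrite("pics/scene_c.png",cv2.resize(s["img"][110:330,130:370,::-1],(655,600),interpolation=cv2.INTER_CUBIC))
E
```

```text
top stand_top [[0.543, 0.177]]
top blue_pot_centre [[0.468, -0.036]]
top orange_pot_centre [[0.431, -0.172], [0.374, 0.184], [0.595, 0.061], [0.375, -0.247]]
top white_pot_centre [[0.467, 0.084], [0.549, -0.17]]
top pot_lid_centre [[0.603, -0.038]]
top food_tin_centre [[0.548, -0.173]]
scene stand_top [[0.536, 0.176], [0.467, 0.08]]
scene blue_pot_centre [[0.461, -0.032]]
scene orange_pot_centre [[0.593, 0.071], [0.446, -0.162], [0.382, -0.244], [0.373, 0.17]]
scene white_pot_centre [[0.466, 0.084]]
scene pot_lid_centre [[0.61, -0.034]]
scene food_tin_centre []
```

View pics/top_c.png

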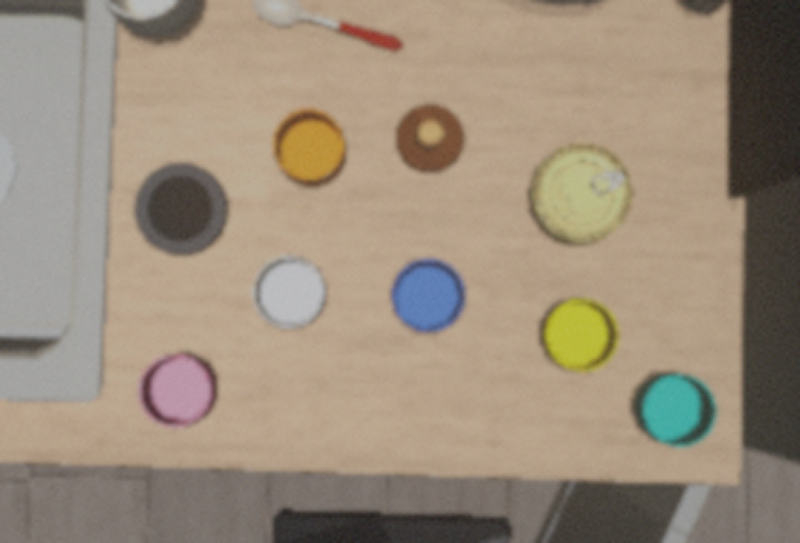

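View pics/scene_c.png

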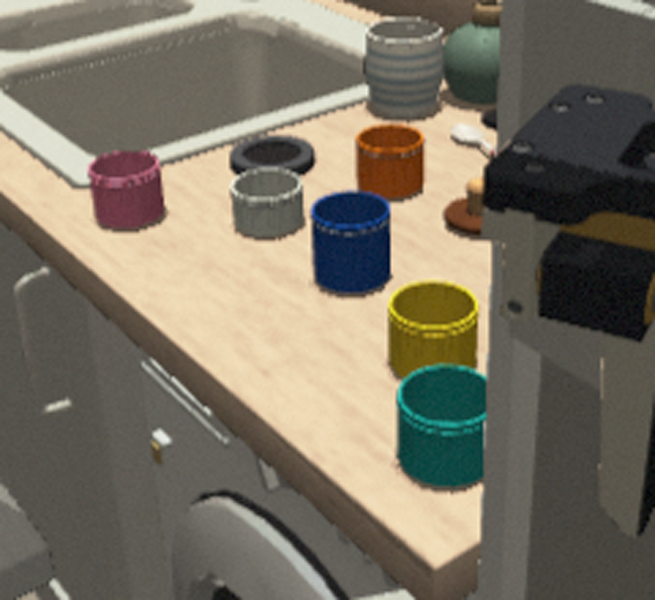

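The crops show blue at top px (200,258), white at (202,209), the stand at (171,176), the lid at (147,263) and the tin at (171,314). There are four orange-class candidates: pink (237,173), yellow (216,312), turquoise (242,344) and orange (154,220). Only the one at (154,220) is orange in both enlarged views, so that is the one meant. I'll check the full views for tall obstacles before moving.

View pics/scene0.png

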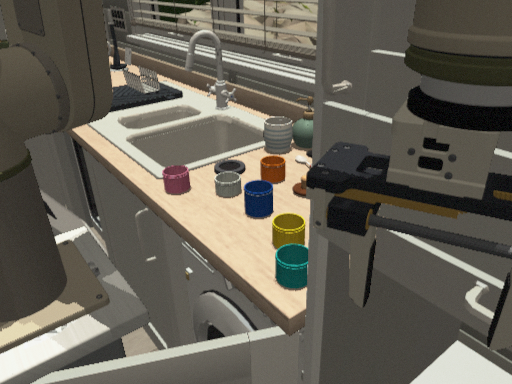

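View pics/top0.png

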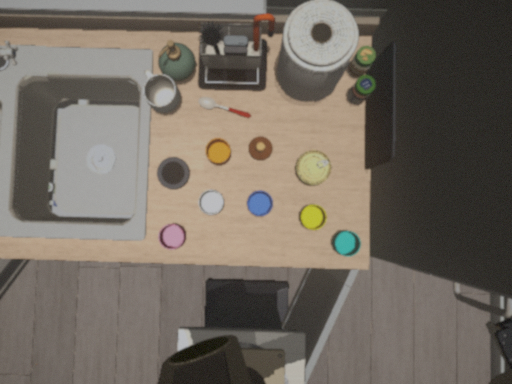

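Run:
```python
from h import *
s=arm.grab_frame("scene");t=arm.grab_frame("top")
print("counter corner",to_world(s,(307,300),0), to_world(t,(270,368),0),to_world(t,(265,160),0))
# scene fridge edge: plane through camera & the image line; intersect with y planes
c=-s["R"].T@s["t"]
for p in ((5,318),(150,313),(290,310)):
    d=s["R"].T@np.linalg.solve(s["mtx"],[p[1],p[0],1.])
    print(p,[ (y,(c+d*(y-c[1])/d[1]).round(3).tolist()) for y in (-.35,-.3,-.28,-.25)])
for z in (0,.3,.6,.9): print(z,[to_world(t,p,z)[:2].round(3).tolist() for p in ((262,370),(295,505),(170,368),(170,392),(45,395))])
```

```text
counter corner [ 0.33996294 -0.30755604  0.        ] [ 0.30681966 -0.31258262  0.        ] [0.30359483 0.20976709 0.        ]
(5, 318) [(-0.35, [0.31, -0.35, 0.44]), (-0.3, [0.36, -0.3, 0.434]), (-0.28, [0.38, -0.28, 0.432]), (-0.25, [0.41, -0.25, 0.429])]
(150, 313) [(-0.35, [0.312, -0.35, 0.288]), (-0.3, [0.362, -0.3, 0.259]), (-0.28, [0.382, -0.28, 0.247]), (-0.25, [0.412, -0.25, 0.229])]
(290, 310) [(-0.35, [0.317, -0.35, 0.077]), (-0.3, [0.368, -0.3, 0.014]), (-0.28, [0.389, -0.28, -0.011]), (-0.25, [0.419, -0.25, -0.049])]
0 [[0.327, -0.317], [0.255, -0.652], [0.559, -0.31], [0.56, -0.37], [0.885, -0.376]]
0.3 [[0.351, -0.24], [0.298, -0.486], [0.521, -0.234], [0.522, -0.279], [0.762, -0.283]]
0.6 [[0.375, -0.162], [0.341, -0.32], [0.484, -0.159], [0.485, -0.187], [0.638, -0.19]]
0.9 [[0.398, -0.085], [0.384, -0.154], [0.446, -0.083], [0.447, -0.096], [0.514, -0.097]]
```

The front corner of the tall cabinet is at about x 0.34, y −0.31. The arm therefore has to back out towards −x and swing round it before going over the counter.

>>> arm_command(
  motion=[
    [0,[-10,-35,0],0],
    [0,[3,-40,0],0],
    [0,[9,-40,0],0],
    [0,[10,-40,0],0],
    [0,[29,-27,0],0],
    [0,[29,-27,0],0],
    [0,[29,-27,0],0],
    [0,[0,0,0],0],
    [0,[0,0,0],0],
  ],
  grip_force=15,
)

```text
time_s: 2.4
eef_pos: [0.2414, -0.2897, 0.4051]
tool_rot: [3.14, 0.0, 0.43]
wrist_force: [0.1, 0.5, 0.5]
width: 0.093
grasp_force: 0.0
```

>>> arm_command(
  motion=[
    [0,[32,-24,0],0],
    [0,[32,-24,0],0],
    [0,[33,-24,0],0],
    [0,[33,-23,0],0],
    [0,[38,-10,0],0],
    [0,[38,-10,0],0],
    [0,[38,-10,0],0],
    [0,[37,-11,0],0],
    [0,[0,0,0],0],
    [0,[0,0,0],0],
  ],
)

```text
time_s: 3.4
eef_pos: [0.4409, -0.0503, 0.4041]
tool_rot: [-3.141, 0.002, 0.429]
wrist_force: [-0.3, -0.4, -0.1]
width: 0.0931
grasp_force: 0.0
```

```bash
cat >> h.py <<'E'
import cv2
H=dict(blue=.064,orange=.052,white=.040)
def look(names=("wrist","top","scene"), things=Z):
    """world xy of the things by each camera"""
    F={}
    for n in names:
        f=F[n]=arm.grab_frame(n)
        for q in things:
            print(n,q,[(to_world(f,d["point"],Z[q])[:2].round(4).tolist(),round(d["confidence"],2)) for d in arm.tip_of(n,q)[:4] if d["confidence"]>.3])
    return F
def shift(target, z=None):
    """tool-axis mm from the measured TCP to the target xy(z)"""
    s=arm.sense(); p=np.array(s["eef_pos"]); t=np.r_[target[:2], p[2] if z is None else z]
    r=s["tool_rot"]; c,k=np.cos(r[2]),np.sin(r[2]); d=t-p
    print("pos",p.round(4),"yaw",round(float(r[2]),3),"shift",(1e3*np.array([d[0]*c+d[1]*k,d[0]*k-d[1]*c,-d[2]])).round(1))
E
python3 - <<'E'
from h import *
F=look()
cv2.imwrite("pics/wrist1.png",F["wrist"]["img"][:,:,::-1])
f=F["wrist"];print((-f["R"].T@f["t"]).round(3),f["R"].round(2).tolist())
E
```

```text
wrist stand_top [([0.5426, 0.1842], 0.81)]
wrist blue_pot_centre [([0.4648, -0.0349], 0.73)]
wrist orange_pot_centre [([0.4375, -0.1731], 0.75), ([0.3812, 0.1759], 0.71), ([0.5965, 0.0715], 0.66)]
wrist white_pot_centre [([0.4677, 0.0822], 0.87)]
wrist pot_lid_centre [([0.6114, -0.0381], 0.89)]
wrist food_tin_centre [([0.5635, -0.1665], 0.82)]
top stand_top []
top blue_pot_centre []
top orange_pot_centre [([0.5916, 0.0658], 0.86), ([0.3782, -0.2472], 0.75), ([0.3799, 0.1765], 0.72)]
top white_pot_centre [([0.4568, 0.0888], 0.75)]
top pot_lid_centre [([0.6105, -0.0307], 0.65)]
top food_tin_centre [([0.5485, -0.1741], 0.66)]
scene stand_top [([0.5292, 0.1819], 0.78)]
scene blue_pot_centre [([0.4678, -0.0336], 0.85)]
scene orange_pot_centre [([0.3764, 0.1721], 0.92), ([0.597, 0.0765], 0.74), ([0.3814, -0.2493], 0.7), ([0.4446, -0.165], 0.65)]
scene white_pot_centre [([0.4684, 0.0819], 0.82)]
scene pot_lid_centre [([0.5919, -0.0483], 0.81)]
scene food_tin_centre []
[ 0.51  -0.019  0.385] [[0.42, -0.91, -0.0], [-0.87, -0.4, 0.27], [-0.25, -0.11, -0.96]]
```

View pics/wrist1.png

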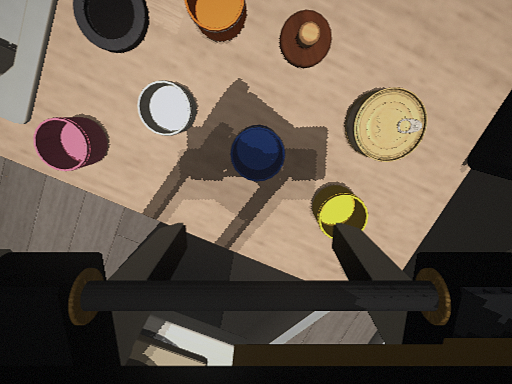

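The wrist view shows blue at (153,258), white at (107,167), the lid at (40,306), the tin at (124,388), and the orange pot and stand at the top edge. The pink and yellow look-alikes are also in view. I'll refine the positions with a silhouette fit of known cylinders.

```bash
cat >> h.py <<'E'
from scipy.optimize import minimize
CYL=dict(blue_pot_centre=[(31,5),(31,64),(22,0)],orange_pot_centre=[(31,5),(31,52),(22,0)],white_pot_centre=[(31,5),(31,40),(22,0)],
 stand_top=[(41.5,0),(41.5,14)],food_tin_centre=[(43,0),(43,40)])
def fit(f,name,q,xy,z0=0.):
    """fit the cylinder outline (underside at z0) to the silhouette nearest to xy; returns xy, IoU"""
    pr=lambda P:((lambda c:c[:,:2]/c[:,2:])((P@f["R"].T+f["t"])@f["mtx"].T))
    c0=pr(np.array([[*xy,z0+Z[q]]]))[0]
    S=[d for d in arm.silhouettes(name,q)]
    if not S: return None
    d=min(S,key=lambda d:np.hypot(d["point"][1]-c0[0],d["point"][0]-c0[1])); m=d["pixels"]
    a=np.linspace(0,2*np.pi,48,endpoint=False)
    def poly(p):
        P=np.vstack([np.c_[p[0]+r/1e3*np.cos(a),p[1]+r/1e3*np.sin(a),np.full(48,z0+h/1e3)] for r,h in CYL[q]])
        return cv2.convexHull(pr(P).astype(np.float32))
    def cost(p):
        g=np.zeros(m.shape,np.uint8); cv2.fillConvexPoly(g,np.round(poly(p)*16).astype(np.int32),1,cv2.LINE_8,4); g=g>0
        return -(g&m).sum()/(g|m).sum()
    r=minimize(cost,xy,method="Nelder-Mead",options=dict(initial_simplex=np.array([xy,np.add(xy,[.008,0]),np.add(xy,[0,.008])]),xatol=2e-4,fatol=1e-4))
    return r.x.round(4),round(-r.fun,3)
E
python3 - <<'E'
from h import *
F={n:arm.grab_frame(n) for n in("wrist","scene")}
G=dict(blue_pot_centre=(.466,-.034),white_pot_centre=(.468,.083),stand_top=(.541,.18),orange_pot_centre=(.596,.071),food_tin_centre=(.555,-.17))
for n in F:
    for q in G: print(n,q,fit(F[n],n,q,G[q]))
shift((.465,-.035),.28)
E
```

```text
wrist blue_pot_centre (array([ 0.4679, -0.0358]), np.float64(0.963))
wrist white_pot_centre (array([0.468 , 0.0834]), np.float64(0.948))
wrist stand_top (array([0.5416, 0.1864]), np.float64(0.975))
wrist orange_pot_centre (array([0.5954, 0.0707]), np.float64(0.987))
wrist food_tin_centre (array([ 0.5612, -0.1665]), np.float64(0.979))
scene blue_pot_centre (array([ 0.4699, -0.0321]), np.float64(0.932))
scene white_pot_centre (array([0.4698, 0.0896]), np.float64(0.935))
scene stand_top (array([0.5438, 0.1936]), np.float64(0.738))
scene orange_pot_centre (array([0.5957, 0.074 ]), np.float64(0.908))
scene food_tin_centre None
pos [ 0.4404 -0.0498  0.4048] yaw 0.428 shift [ 28.6  -3.3 124.8]
```

>>> arm_command(
  motion=[
    [0,[16,-1,25],0],
    [0,[15,-1,25],0],
    [0,[0,0,27],0],
    [0,[0,0,27],0],
    [0,[0,0,0],0],
    [0,[0,0,0],0],
  ],
)

```text
time_s: 5.65
eef_pos: [0.4676, -0.0351, 0.301]
tool_rot: [-3.141, 0.001, 0.428]
wrist_force: [1.0, -0.5, 0.5]
width: 0.0932
grasp_force: 0.0
```

Run:
```python
from h import *
f=arm.grab_frame("wrist"); r=fit(f,"wrist","blue_pot_centre",(.468,-.035)); print(r)
print([to_world(f,d["point"],.032)[:2].round(4) for d in arm.tip_of("wrist","blue_pot_centre")])
print(fit(f,"wrist","stand_top",(.5416,.184)))
shift(r[0],.215)
```

```text
(array([ 0.4678, -0.0361]), np.float64(0.97))
[array([ 0.4654, -0.0376])]
(array([0.5409, 0.1869]), np.float64(0.975))
pos [ 0.4684 -0.0353  0.3027] yaw 0.428 shift [-0.9  0.5 87.7]
```

>>> arm_command(
  motion=[
    [0,[-1,0,30],0],
    [0,[0,0,30],0],
    [0,[0,0,20],0],
    [0,[0,0,8],0],
    [0,[0,0,0],0],
    [255,[0,0,0],0],
    [255,[0,0,0],0],
    [255,[0,0,0],0],
    [255,[0,0,0],0],
    [255,[0,0,0],0],
    [255,[0,0,0],0],
  ],
  grip_force=20,
)

```text
time_s: 6.95
eef_pos: [0.4671, -0.0356, 0.2133]
tool_rot: [3.141, -0.001, 0.428]
wrist_force: [-0.3, -0.6, 4.3]
width: 0.0613
grasp_force: 19.9
```

>>> arm_command(
  motion=[
    [255,[0,0,-30],0],
    [255,[0,0,-40],0],
    [255,[0,0,-20],0],
    [255,[20,-21,0],0],
    [255,[30,-32,0],0],
    [255,[30,-32,0],0],
    [255,[30,-32,0],0],
    [255,[30,-32,0],0],
    [255,[20,-22,0],0],
    [255,[0,0,0],0],
    [255,[0,0,0],0],
  ],
)

```text
time_s: 8.05
eef_pos: [0.5412, 0.1869, 0.302]
tool_rot: [3.142, 0.002, 0.429]
wrist_force: [-0.1, -0.1, -1.1]
width: 0.0606
grasp_force: 19.9
```

Run:
```python
from h import *
f=arm.grab_frame("wrist"); s=arm.sense(); z0=s["eef_pos"][2]-.2133
print("z0",z0,fit(f,"wrist","blue_pot_centre",s["eef_pos"][:2],z0), fit(f,"wrist","stand_top",(.5412,.186)))
g=arm.grab_frame("scene");print(fit(g,"scene","blue_pot_centre",s["eef_pos"][:2],z0), fit(g,"scene","stand_top",(.5412,.186)))
cv2.imwrite("pics/w2.png",np.hstack([cv2.resize(f["img"],(400,300)),cv2.resize(g["img"][80:230,170:370],(400,300))])[:,:,::-1])
shift((.541,.186))
```

```text
z0 0.08878611058118374 (array([0.5405, 0.1864]), np.float64(0.739)) (array([0.5406, 0.1854]), np.float64(0.462))
(array([0.5413, 0.192 ]), np.float64(0.807)) (array([0.5437, 0.1936]), np.float64(0.767))
pos [0.5414 0.1855 0.3028] yaw 0.426 shift [-0.1 -0.6 -0. ]
```

View pics/w2.png

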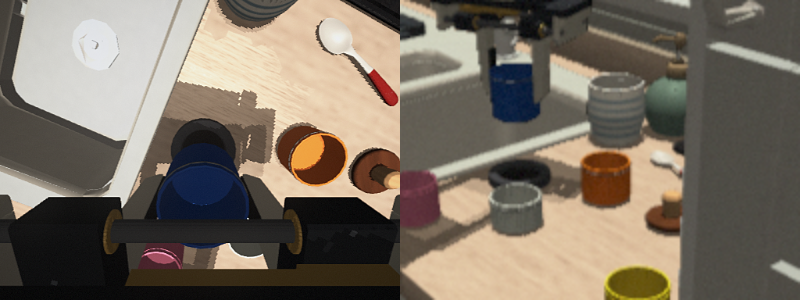

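The blue pot hangs level over the stand, as seen in the wrist left half at (195,180) with the stand behind it at (200,135). The wrist fit and the scene offset relative to the pot agree. I'll lower it.

>>> arm_command(
  motion=[
    [255,[0,0,25],0],
    [255,[0,0,25],0],
    [255,[0,0,15],0],
    [255,[0,0,6],0],
    [255,[0,0,4],0],
    [255,[0,0,3],0],
    [255,[0,0,2],0],
    [255,[0,0,0],0],
    [255,[0,0,0],0],
  ],
)

```text
time_s: 9.25
eef_pos: [0.5417, 0.1865, 0.2233]
tool_rot: [3.141, -0.001, 0.428]
wrist_force: [0.4, -0.6, -1.0]
width: 0.0609
grasp_force: 19.9
```

>>> arm_command(
  motion=[
    [255,[0,0,1],0],
    [255,[0,0,1],0],
    [255,[0,0,0],0],
    [255,[0,0,0],0],
  ],
)

```text
time_s: 9.65
eef_pos: [0.5418, 0.1866, 0.2223]
tool_rot: [3.141, -0.001, 0.428]
wrist_force: [-6.2, -0.5, 8.8]
width: 0.061
grasp_force: 19.8
```

>>> arm_command(
  motion=[
    [120,[0,0,0],0],
    [60,[0,0,0],0],
    [0,[0,0,0],0],
    [0,[0,0,0],0],
    [0,[0,0,0],0],
    [0,[0,0,-30],0],
    [0,[0,0,-40],0],
    [0,[0,0,-40],0],
    [0,[0,0,0],0],
    [0,[0,0,0],0],
  ],
)

```text
time_s: 10.65
eef_pos: [0.5419, 0.1865, 0.3321]
tool_rot: [3.141, -0.003, 0.428]
wrist_force: [0.0, -0.1, -0.0]
width: 0.0929
grasp_force: 0.0
```

Run:
```python
from h import *
f=arm.grab_frame("wrist"); g=arm.grab_frame("scene")
for n,F in(("wrist",f),("scene",g)):
    print(n,fit(F,n,"blue_pot_centre",(.541,.186),.009),fit(F,n,"stand_top",(.541,.186)),fit(F,n,"orange_pot_centre",(.5954,.071)))
cv2.imwrite("pics/w3.png",np.hstack([cv2.resize(f["img"],(400,300)),cv2.resize(g["img"][110:230,180:340],(400,300),interpolation=cv2.INTER_CUBIC)])[:,:,::-1])
shift((.5955,.0707),.30)
```

```text
wrist (array([0.542 , 0.1868]), np.float64(0.962)) (array([0.5419, 0.1849]), np.float64(0.192)) (array([0.5949, 0.0698]), np.float64(0.968))
scene (array([0.5447, 0.1896]), np.float64(0.861)) (array([0.5402, 0.1884]), np.float64(0.298)) (array([0.5972, 0.0727]), np.float64(0.949))
pos [0.5412 0.1864 0.3297] yaw 0.428 shift [  1.4 127.8  29.7]
```

View pics/w3.png

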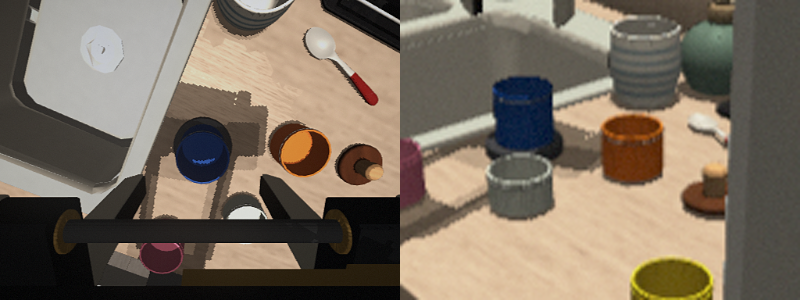

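The blue pot sits level in the stand: in the wrist half at (203,150), and in the scene half at (522,110) with the dark ring round its base. Next is the orange pot.

>>> arm_command(
  motion=[
    [0,[1,32,0],0],
    [0,[0,32,0],0],
    [0,[0,32,0],0],
    [0,[0,32,0],0],
    [0,[0,0,30],0],
    [0,[0,0,0],0],
    [0,[0,0,0],0],
  ],
)

```text
time_s: 11.75
eef_pos: [0.5949, 0.0706, 0.2998]
tool_rot: [-3.14, 0.003, 0.428]
wrist_force: [0.4, -0.2, 0.2]
width: 0.0931
grasp_force: 0.0
```

Run:
```python
from h import *
f=arm.grab_frame("wrist"); r=fit(f,"wrist","orange_pot_centre",(.595,.07)); print(r)
shift(r[0],.207)
```

```text
(array([0.5944, 0.0698]), np.float64(0.973))
pos [0.5956 0.071  0.3017] yaw 0.429 shift [-1.6  0.6 94.7]
```

>>> arm_command(
  motion=[
    [0,[-1,0,30],0],
    [0,[0,0,30],0],
    [0,[0,0,24],0],
    [0,[0,0,10],0],
    [0,[0,0,0],0],
    [255,[0,0,0],0],
    [255,[0,0,0],0],
    [255,[0,0,0],0],
    [255,[0,0,0],0],
    [255,[0,0,0],0],
    [255,[0,0,0],0],
  ],
)

```text
time_s: 12.95
eef_pos: [0.5949, 0.07, 0.2075]
tool_rot: [3.141, -0.001, 0.428]
wrist_force: [-1.2, 0.7, 5.4]
width: 0.0615
grasp_force: 19.8
```

>>> arm_command(
  motion=[
    [255,[0,0,-30],0],
    [255,[0,0,-40],0],
    [255,[0,0,-40],0],
    [255,[0,-20,0],0],
    [255,[0,-30,0],0],
    [255,[0,-30,0],0],
    [255,[0,-30,0],0],
    [255,[0,-18,0],0],
    [255,[0,0,0],0],
    [255,[0,0,0],0],
  ],
)

```text
time_s: 13.95
eef_pos: [0.5413, 0.1865, 0.3164]
tool_rot: [3.141, 0.001, 0.429]
wrist_force: [-0.4, -0.6, -0.8]
width: 0.0615
grasp_force: 19.8
```

Run:
```python
from h import *
s=arm.sense(); z0=s["eef_pos"][2]-.2075
g=arm.grab_frame("scene"); f=arm.grab_frame("wrist")
print("z0",z0,s["wrist_force"])
print("scene",fit(g,"scene","orange_pot_centre",s["eef_pos"][:2],z0), fit(g,"scene","blue_pot_centre",(.542,.1867),.009))
print("wrist",fit(f,"wrist","orange_pot_centre",s["eef_pos"][:2],z0), fit(f,"wrist","blue_pot_centre",(.542,.1867),.009))
shift((.542,.1867))
```

```text
z0 0.10887435555251115 [-0.39867582 -0.62356659 -0.7900304 ]
scene (array([0.5413, 0.1865]), np.float64(-0.0)) (array([0.543 , 0.1912]), np.float64(0.914))
wrist (array([0.5417, 0.1857]), np.float64(0.775)) (array([0.5451, 0.1874]), np.float64(0.308))
pos [0.5418 0.1857 0.3167] yaw 0.427 shift [ 0.6 -0.8 -0. ]
```

>>> arm_command(
  motion=[
    [255,[0.5,-0.5,15],0],
    [255,[0,0,12],0],
    [255,[0,0,6],0],
    [255,[0,0,4],0],
    [255,[0,0,3],0],
    [255,[0,0,1],0],
    [255,[0,0,1],0],
    [255,[0,0,0],0],
    [255,[0,0,0],0],
  ],
)

```text
time_s: 15.15
eef_pos: [0.542, 0.1872, 0.2755]
tool_rot: [3.141, -0.001, 0.428]
wrist_force: [-1.0, 0.1, 2.1]
width: 0.0614
grasp_force: 19.8
```

>>> arm_command(
  motion=[
    [255,[0,0,0.5],0],
    [120,[0,0,0],0],
    [60,[0,0,0],0],
    [0,[0,0,0],0],
    [0,[0,0,0],0],
    [0,[0,0,0],0],
    [0,[0,0,-30],0],
    [0,[0,0,-40],0],
    [0,[0,0,-30],0],
    [0,[0,0,0],0],
    [0,[0,0,0],0],
  ],
)

```text
time_s: 16.25
eef_pos: [0.542, 0.1871, 0.375]
tool_rot: [3.141, -0.002, 0.428]
wrist_force: [-0.5, 0.0, -0.6]
width: 0.0928
grasp_force: 0.0
```

Run:
```python
from h import *
f=arm.grab_frame("wrist"); g=arm.grab_frame("scene")
print("wrist",fit(f,"wrist","orange_pot_centre",(.542,.187),.068),fit(f,"wrist","white_pot_centre",(.468,.0834)))
print("scene",fit(g,"scene","orange_pot_centre",(.543,.191),.068),fit(g,"scene","blue_pot_centre",(.543,.191),.009),fit(g,"scene","white_pot_centre",(.468,.0834)))
cv2.imwrite("pics/w4.png",np.hstack([cv2.resize(f["img"],(400,300)),cv2.resize(g["img"][110:230,180:340],(400,300),interpolation=cv2.INTER_CUBIC)])[:,:,::-1])
shift((.468,.0834),.30)
```

```text
wrist (array([0.5416, 0.1861]), np.float64(0.974)) (array([0.4681, 0.0844]), np.float64(0.867))
scene (array([0.5497, 0.1986]), np.float64(0.888)) (array([0.5473, 0.1936]), np.float64(0.734)) (array([0.4697, 0.0897]), np.float64(0.875))
pos [0.5415 0.187  0.3731] yaw 0.428 shift [-109.9   63.8   73.1]
```

View pics/w4.png

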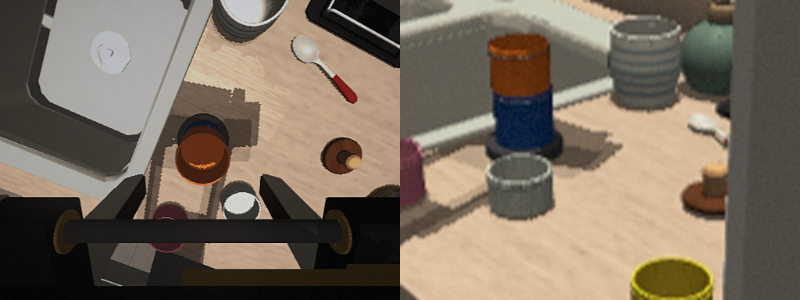

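The orange pot sits level on the blue one: in the wrist half at (203,158), and in the scene half at (520,65) with the blue rim directly below. Next is the white pot.

>>> arm_command(
  motion=[
    [0,[-36,21,0],0],
    [0,[-37,21,0],0],
    [0,[-37,21,0],0],
    [0,[0,0,36],0],
    [0,[0,0,36],0],
    [0,[0,0,0],0],
    [0,[0,0,0],0],
  ],
)

```text
time_s: 17.3
eef_pos: [0.4675, 0.0842, 0.3022]
tool_rot: [-3.141, 0.002, 0.428]
wrist_force: [0.5, 0.1, 0.1]
width: 0.0926
grasp_force: 0.0
```

Run:
```python
from h import *
f=arm.grab_frame("wrist"); r=fit(f,"wrist","white_pot_centre",(.468,.0838)); print(r)
print([to_world(f,d["point"],.02)[:2].round(4) for d in arm.tip_of("wrist","white_pot_centre")])
shift(r[0],.199)
```

```text
(array([0.4676, 0.0844]), np.float64(0.971))
[array([0.4662, 0.082 ])]
pos [0.4688 0.0844 0.3044] yaw 0.428 shift [ -1.1  -0.4 105.4]
```

>>> arm_command(
  motion=[
    [0,[0,0,30],0],
    [0,[0,0,35],0],
    [0,[0,0,27],0],
    [0,[0,0,11],0],
    [0,[0,0,0],0],
    [255,[0,0,0],0],
    [255,[0,0,0],0],
    [255,[0,0,0],0],
    [255,[0,0,0],0],
    [255,[0,0,0],0],
    [255,[0,0,0],0],
  ],
)

```text
time_s: 18.55
eef_pos: [0.4682, 0.0842, 0.2]
tool_rot: [3.141, -0.001, 0.428]
wrist_force: [-1.2, -0.2, 6.7]
width: 0.0614
grasp_force: 20.0
```

>>> arm_command(
  motion=[
    [255,[0,0,-30],0],
    [255,[0,0,-42],0],
    [255,[0,0,-42],0],
    [255,[0,0,-41],0],
    [255,[20,-12,0],0],
    [255,[30,-17,0],0],
    [255,[30,-17,0],0],
    [255,[20,-11,0],0],
    [255,[10,-6,0],0],
    [255,[0,0,0],0],
    [255,[0,0,0],0],
  ],
)

```text
time_s: 19.65
eef_pos: [0.5413, 0.1866, 0.3537]
tool_rot: [3.141, 0.001, 0.428]
wrist_force: [-0.0, -0.2, -1.1]
width: 0.0616
grasp_force: 20.0
```

Run:
```python
from h import *
s=arm.sense(); z0=s["eef_pos"][2]-.2
f=arm.grab_frame("wrist"); g=arm.grab_frame("scene")
print("z0",z0,"wrist",fit(f,"wrist","white_pot_centre",s["eef_pos"][:2],z0), fit(f,"wrist","orange_pot_centre",(.542,.187),.068))
print("scene",fit(g,"scene","white_pot_centre",s["eef_pos"][:2],z0), fit(g,"scene","orange_pot_centre",(.542,.187),.068))
shift((.5418,.1868),.315)
```

```text
z0 0.1537239054680848 wrist (array([0.5412, 0.1862]), np.float64(0.812)) (array([0.5445, 0.1875]), np.float64(0.304))
scene (array([0.5388, 0.1913]), np.float64(0.753)) (array([0.5425, 0.1918]), np.float64(0.906))
pos [0.5415 0.1865 0.3545] yaw 0.427 shift [ 0.4 -0.2 39.5]
```

>>> arm_command(
  motion=[
    [255,[0.5,0,15],0],
    [255,[0,0,12],0],
    [255,[0,0,6],0],
    [255,[0,0,3],0],
    [255,[0,0,2],0],
    [255,[0,0,1],0],
    [255,[0,0,1],0],
    [255,[0,0,0],0],
    [255,[0,0,0],0],
  ],
)

```text
time_s: 20.85
eef_pos: [0.5424, 0.1874, 0.315]
tool_rot: [3.141, -0.001, 0.428]
wrist_force: [0.1, -0.3, 2.4]
width: 0.0613
grasp_force: 20.0
```

>>> arm_command(
  motion=[
    [255,[0,0,0.5],0],
    [120,[0,0,0],0],
    [60,[0,0,0],0],
    [0,[0,0,0],0],
    [0,[0,0,0],0],
    [0,[0,0,0],0],
    [0,[0,0,-30],0],
    [0,[0,0,-40],0],
    [0,[0,0,-20],0],
    [0,[0,0,0],0],
    [0,[0,0,0],0],
  ],
)

```text
time_s: 21.95
eef_pos: [0.5422, 0.1873, 0.4034]
tool_rot: [3.142, -0.0, 0.428]
wrist_force: [0.1, 0.1, 0.1]
width: 0.0928
grasp_force: 0.0
```

Run:
```python
from h import *
CYL["pot_lid_centre"]=[(22,0)]  # unused
f=arm.grab_frame("wrist"); g=arm.grab_frame("scene")
print("wrist",fit(f,"wrist","white_pot_centre",(.542,.187),.115))
for n,F in(("wrist",f),("scene",g)): print(n,[(to_world(F,d["point"],.0205)[:2].round(4),d["confidence"]) for d in arm.tip_of(n,"pot_lid_centre")])
cv2.imwrite("pics/w5.png",np.hstack([cv2.resize(f["img"],(400,300)),cv2.resize(g["img"][80:230,180:380],(400,300),interpolation=cv2.INTER_CUBIC)])[:,:,::-1])
shift((.609,-.038),.38)
```

```text
wrist (array([0.5427, 0.1867]), np.float64(0.968))
wrist [(array([ 0.6108, -0.035 ]), 0.89)]
scene [(array([ 0.5972, -0.0444]), 0.56)]
pos [0.5418 0.1872 0.4019] yaw 0.428 shift [-32.3 232.8  21.9]
```

View pics/w5.png

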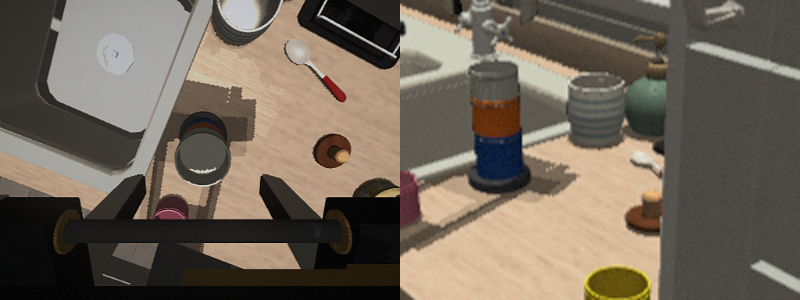

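The three pots stand straight: in the wrist half at (203,155), and in the scene half at column 497, rows 65–185. The lid is at wrist (332,150) in that picture. I'll go to it, turning the hand away from the bin and half-closing the fingers.

>>> arm_command(
  motion=[
    [60,[-6,46,0],0],
    [80,[-6,46,0],0],
    [80,[-6,46,0],0],
    [80,[-7,47,0],0],
    [80,[-7,48,0],0],
    [80,[0,0,25],8.2],
    [80,[0,0,25],8.2],
    [80,[0,0,25],8.2],
    [80,[0,0,0],0],
    [80,[0,0,0],0],
  ],
)

```text
time_s: 23.2
eef_pos: [0.6094, -0.0379, 0.3281]
tool_rot: [-3.141, 0.002, 0.003]
wrist_force: [1.0, -0.5, 1.5]
width: 0.0641
grasp_force: 0.0
```

```bash
cat >> h.py <<'E'
CYL["pot_lid_centre"]=[(31,5),(31,13),(22,0)]
E
python3 - <<'E'
from h import *
f=arm.grab_frame("wrist"); t=arm.grab_frame("top")
m=arm.silhouettes("wrist","pot_lid_centre")[0]["pixels"]
print("tip",[(to_world(f,d["point"],.0205)[:2].round(4),d["confidence"]) for d in arm.tip_of("wrist","pot_lid_centre")])
print("tin",fit(f,"wrist","food_tin_centre",(.56,-.167)))
# predicted outline of lid drawn at estimate: knob top ring + disc ring
p=to_world(f,arm.tip_of("wrist","pot_lid_centre")[0]["point"],.0205)[:2]
im=f["img"][:,:,::-1].copy(); a=np.linspace(0,6.283,60)
for r,h in((.031,.013),(.012,.041)):
    P=np.c_[p[0]+r*np.cos(a),p[1]+r*np.sin(a),np.full(60,h)]; c=(P@f["R"].T+f["t"])@f["mtx"].T
    cv2.polylines(im,[np.round(c[:,:2]/c[:,2:]*16).astype(np.int32)],True,(0,255,0),1,cv2.LINE_AA,4)
cv2.imwrite("pics/w6.png",cv2.resize(im,(800,600))); print("sil area",m.sum())
shift(p,.202)
E
```

```text
tip [(array([ 0.6078, -0.0373]), 0.67)]
tin (array([ 0.5609, -0.1665]), np.float64(0.763))
sil area 2445
pos [ 0.6101 -0.0379  0.3302] yaw -0.0 shift [ -2.3  -0.6 128.2]
```

View pics/w6.png

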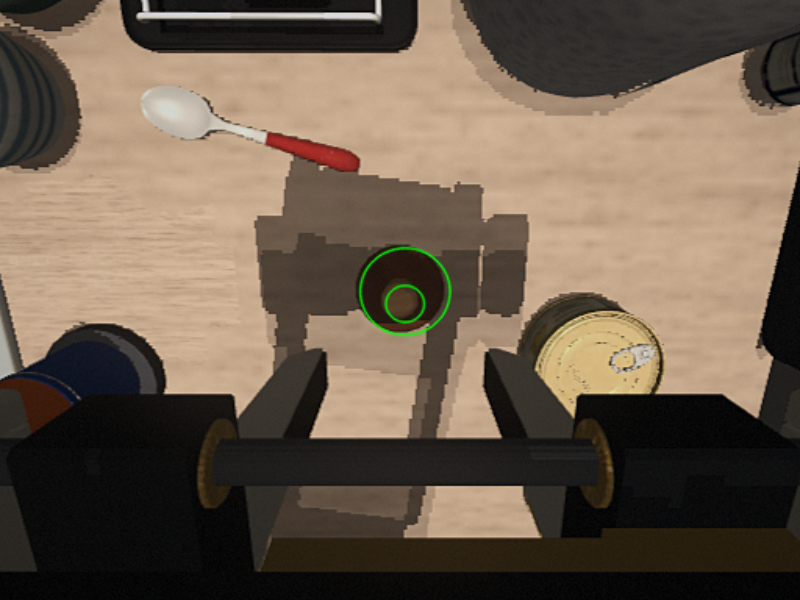

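The drawn outlines match the lid at (292,404) to about 1 mm. The fingers clear the tin at (365,600).

>>> arm_command(
  motion=[
    [80,[-1,-1,35],0],
    [80,[0,0,40],0],
    [80,[0,0,30],0],
    [80,[0,0,14],0],
    [80,[0,0,6],0],
    [80,[0,0,0],0],
    [255,[0,0,0],0],
    [255,[0,0,0],0],
    [255,[0,0,0],0],
    [255,[0,0,0],0],
    [255,[0,0,0],0],
    [255,[0,0,0],0],
  ],
)

```text
time_s: 24.7
eef_pos: [0.6088, -0.0369, 0.204]
tool_rot: [-3.142, -0.0, -0.002]
wrist_force: [-1.1, -0.0, 2.9]
width: 0.0229
grasp_force: 20.0
```

>>> arm_command(
  motion=[
    [255,[0,0,-30],0],
    [255,[0,0,-45],0],
    [255,[0,0,-45],0],
    [255,[0,0,-45],0],
    [255,[0,0,-25],0],
    [255,[-9,-30,0],0],
    [255,[-13,-45,0],0],
    [255,[-13,-45,0],0],
    [255,[-13,-45,0],0],
    [255,[-11,-38,0],0],
    [255,[-7,-21,0],0],
    [255,[0,0,0],0],
  ],
)

```text
time_s: 25.9
eef_pos: [0.5419, 0.1899, 0.3935]
tool_rot: [-3.141, 0.001, 0.002]
wrist_force: [0.1, 0.5, -0.9]
width: 0.0225
grasp_force: 20.0
```

Run:
```python
from h import *
s=arm.sense(); z0=s["eef_pos"][2]-.204
f=arm.grab_frame("wrist"); g=arm.grab_frame("scene"); print("z0",z0,s["width"])
for n,F in(("wrist",f),("scene",g)):
    print(n,"lid tip",[(to_world(F,d["point"],z0+.0205)[:2].round(4),round(d["confidence"],2)) for d in arm.tip_of(n,"pot_lid_centre")],"white",fit(F,n,"white_pot_centre",(.542,.187),.115))
cv2.imwrite("pics/w7.png",np.hstack([cv2.resize(f["img"],(400,300)),cv2.resize(g["img"][60:180,160:320],(400,300),interpolation=cv2.INTER_CUBIC)])[:,:,::-1])
shift((.5424,.187),.354)
```

```text
z0 0.18951790339069216 0.022492514688552703
wrist lid tip [(array([0.543 , 0.1885]), 0.82)] white (array([0.5452, 0.1854]), np.float64(0.266))
scene lid tip [(array([0.5253, 0.1681]), 0.55)] white None
pos [0.5435 0.186  0.3936] yaw -0.003 shift [-1.1 -1.  39.6]
```

View pics/w7.png

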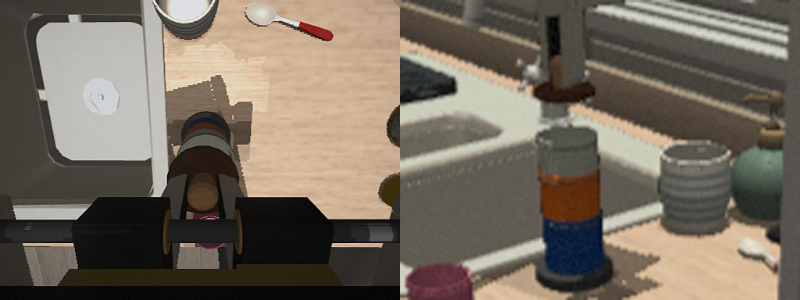

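The lid is level above the white pot: in the scene half the lid is at (564,92) and the white rim at (567,135). I'll lower it.

>>> arm_command(
  motion=[
    [255,[0,0,15],0],
    [255,[0,0,12],0],
    [255,[0,0,6],0],
    [255,[0,0,3],0],
    [255,[0,0,2],0],
    [255,[0,0,1],0],
    [255,[0,0,0],0],
    [255,[0,0,0],0],
  ],
)

```text
time_s: 27.0
eef_pos: [0.5432, 0.1872, 0.3552]
tool_rot: [-3.141, -0.001, -0.001]
wrist_force: [0.4, 0.1, -0.1]
width: 0.0225
grasp_force: 20.0
```

>>> arm_command(
  motion=[
    [255,[0,0,1],0],
    [255,[0,0,0.5],0],
    [255,[0,0,0],0],
    [255,[0,0,0],0],
  ],
)

```text
time_s: 27.4
eef_pos: [0.5432, 0.1872, 0.3539]
tool_rot: [-3.141, -0.001, -0.002]
wrist_force: [-0.4, -0.9, 3.4]
width: 0.0227
grasp_force: 20.0
```

>>> arm_command(
  motion=[
    [180,[0,0,0],0],
    [120,[0,0,0],0],
    [60,[0,0,0],0],
    [0,[0,0,0],0],
    [0,[0,0,0],0],
    [0,[0,0,0],0],
    [0,[0,0,-20],0],
    [0,[0,0,-40],0],
    [0,[0,0,-40],0],
    [0,[0,0,0],0],
    [0,[0,0,0],0],
    [0,[0,0,0],0],
  ],
)

```text
time_s: 28.6
eef_pos: [0.5429, 0.187, 0.452]
tool_rot: [3.141, 0.002, -0.002]
wrist_force: [-0.5, -0.3, -0.1]
width: 0.0931
grasp_force: 0.0
```

Run:
```python
from h import *
f=arm.grab_frame("wrist"); g=arm.grab_frame("scene")
print([(to_world(f,d["point"],.1705)[:2].round(4),round(d["confidence"],2)) for d in arm.tip_of("wrist","pot_lid_centre")])
cv2.imwrite("pics/w8.png",np.hstack([cv2.resize(f["img"],(400,300)),cv2.resize(g["img"][80:200,160:320],(400,300),interpolation=cv2.INTER_CUBIC)])[:,:,::-1])
```

```text
[(array([0.5433, 0.183 ]), 0.69)]
```

View pics/w8.png

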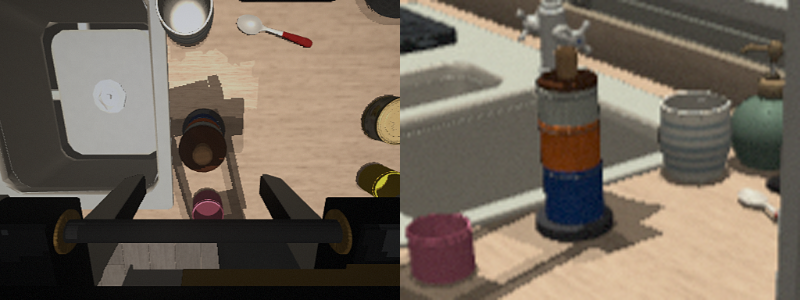

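The whole stack stands level: in the scene half the lid is at (568,80) over white, orange and blue at column ~572. The gripper is clear and the tin is untouched. I'll hand it in.

```bash
python3 -c "
from station import arm
print(arm.close_job())"
```

```text
the job is handed in; nothing more can be done
None
```

The job is handed in: the blue, orange and white pots and the lid are stacked level on the stand, with the tin and the look-alikes left untouched, though the hand-in call returned no verdict.

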